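# Find the neck that is down to size with a go gauge

## Robot

A 6-joint arm with a two-finger parallel gripper is mounted at the origin on the work surface. World frame = base frame: x ahead of the robot, y to its left, z up, the work surface at z = 0. Lengths are in mm, angles in rad, forces in N, time in s.
With the tool pointing down it reaches from about 375 to 900 mm from the base axis. Payload 3.1 kg.
Tool frame: the origin (TCP) lies at the very end of the fingers, on their centre line; the grasp point (between the pads) lies 19 mm behind it (manip.grip_point_offset is the distance from the TCP to the grasp point, in mm); x points along the fingers, y is the direction in which the jaws open and shut, and the axes are right-handed (so a half turn about x gives the same grasp; the last joint's range is limited). The gripper opens to 85 mm and grips with 20 to 120 N. Pads are 22 mm wide; open, the fingers measure 114 mm over their backs; the gripper's body (76 mm by 85 mm) begins 54 mm behind the grasp point. The pads swing forward as they close: fully open they stand 13 mm farther back than shut.
Start: joints at [1.147, 0.527, 1.433, -0, 1.181, -0.178], TCP at [152.042, 606.201, 231.31] pointing down, gripper open.
Joint ranges: [-3.08, 3.08], [-0.75, 2.2], [0.22, 2.44], [-1.43, 4.57], [0, 2.65], [-2.85, 2.85]. Speed limits (rad/s): [2.79, 2.79, 3.14, 3.14, 3.14, 3.14].

## Interface

Orientations are given as [roll, pitch, yaw] about the fixed x, y, z axes, in that order (R = Rz(yaw) Ry(pitch) Rx(roll)).
In Python, from plant import manip gives the robot as it stands.
- The arm moves only by the tool step_arm, never from a script. Its argument "increments" is one flat list of numbers, 6 for each row, row after row: the shift along the tool's x, y, z in mm, then the turn, a rotation vector about the tool's x, y, z in degrees. In form: [tx, ty, tz, rx, ry, rz, tx, ty, tz, rx, ry, rz, ...]. A call has exactly 5 rows; each row shifts and turns the commanded pose from where the row before left it, along the tool's axes as they then stand; what a row does not reach is not made up. A row lasts 1/12 s, in which the tool goes at most 41.7 mm and 7.16 degrees, less where a joint would pass 70% of its speed; a pose out of reach is approached as far as the arm can. A call is refused whole if a number of a shift passes 41.7 or a number of a turn 7.16, either way. A call with a gripper value outside its range is refused whole. "fingers" is the gripper command: -1 is shut, 1 is fully open, values between are in proportion, set as the call begins (left out, the last holds). The fingers move at their own pace and stop on an object; "newtons" is the grip in N (left out, the last holds). Time passes only in rows, so rows that do not move let the fingers close, or fill a call up. It gives the time, the measured TCP pose, the force and the opening at its end, in the units of the state.
- manip.get_state(): the state, without advancing time (a new reading comes with each control period).
- manip.grab_frame(name): name is "scene" or "top" or "wrist"; returns the picture (420x560x3 uint8, blue, green, red); there is no depth.
- manip.camera_params(name): a dict with "mtx" (3x3 intrinsics, pixels), "eye" and "rotation" of the camera in the world. Camera axes: x right, y down, z forward; pixel columns grow to the right and rows downward; lengths in mm; the calibration is good to about 2 mm. A picture is of the moment at which its call begins: read the wrist's pose just before it. camera_params takes no time and is no camera call; for the wrist camera it gives the pose at the moment of the call.
- manip.job_done(): hands the job in, once; it reports no verdict.
The state is a dict: "time": time; "joint_positions": joint angles; "qd": joint speeds; "tau": joint torques, N m; "eef_pos": TCP position; "tool_rot": TCP orientation; "contact_force": force on the tool from outside, world axes, zero at the start; "wrist_torque": the same for the moment, N m; "gripper_width": finger opening in mm.
Only numpy, scipy, OpenCV 4.12 (cv2) and the standard library are available. Lean on these libraries where they do the work, as an engineer would, in place of code of your own. Each camera call takes 0.05 s, during which the arm holds its last target.

## Task

One of the two necks with a red ring on the workpiece in the lathe has been turned down to size: find it with the red-handled gauge from the rack, lowering the gauge gently from above, upright and square to the spindle, onto a red ring (it stops on its jaw tips if the neck is still too thick, and drops right over if it fits). Finish while still holding the gauge by its handle on the neck that fits, the bottom of its mouth seated on the red ring, pressing lightly with about 5 N. Leave everything else where it is.

Things in the scene. Friction and masses are not known exactly. Their poses are not given: they have to be found in the camera images.
- gauge: red-handled go gauge, loose, 0.11-0.21 kg: steel plate 51 wide (x) x 6 mm (y) with a U mouth below, flat handle above. Origin midway between the jaw tips (underside), z up. Mouth 31 wide, 39 mm deep, jaw tips rounded; plate to z 55, ferrule to 65, red handle z 65-139 mm, 28 (x) x 16 mm (y). Stands upright in a rack slot, sunk 36 mm. Same when turned half round about z.
- gauge_throat (a point): centre of the flat throat of the red gauge's mouth (39 mm above the jaw tips), axes as the gauge
- gauge_grip (a point): point in the middle of the red handle, 108 mm above the jaw tips and 31 mm below the handle's top; grip it here across its 16 mm thickness (along the gauge's y)
- rack: dark wooden rack block, fixed, 225 x 56 x 46 mm (x, y, z), origin under its centre, with three slots 55 x 10 mm, 36 mm deep, at x = -70, 0 and 70 mm; which gauge stands in which slot varies. The gauges' axes are parallel to the rack's.
- lathe: green bench wood lathe, fixed, locked. Origin on the bench under mid workpiece; y along the spindle to the headstock; spindle axis at z 175 mm. Work 46 mm diameter, y -112 to 112. Headstock from y 155, top 253 (pin at y 210 to 293); tailstock from y -180, top 211, lever to 244 mm. Tool rest on the -x side, 68-90 mm from the axis, top 166; nothing else rises beside the work.
- neck_1: a 60 mm length of the pale wooden workpiece with an 8 mm wide red ring round the middle of its neck; fixed, rigid. Origin on the spindle axis at the middle of the ring; y along the spindle, z up. Neck 24 mm long between shoulders of 46 mm diameter; its diameter is 28 mm if down to size, else 33 mm: you are not told which. Lies at y -60, 0 or 60 mm of the lathe.
- neck_2: the other length with a red ring, described as neck_1: one of the two is down to size (28 mm; seated, the gauge's throat is 14 mm above the axis), the other is 33 mm (the gauge stops with its jaw tips about at axis height, its throat some 40 mm above the axis)
- neck_plain: the third length, with a thin dark pencil line and no red ring, neck 33 mm; not to be gauged; origin as for neck_1
- gauge_blue: blue-handled gauge with a 25 mm mouth in the rack, outer shape and origin as the red one; leave alone
- gauge_yellow: yellow-handled gauge with a 21 mm mouth in the rack, outer shape and origin as the red one; leave alone
- wax_tin: closed metal tin, 72 mm diameter, 42 mm high, standing; origin under its centre; leave alone
- gouge: turning gouge lying on the bench, 390 mm long along its x, dark handle 28 mm thick; origin at the ferrule, on the bench; leave alone
- sanding_block: cork block 110 x 65 x 35 mm; origin under its centre; leave alone
- finial: turned wooden finial, 44 mm diameter, 82 mm high, standing; origin under its centre; leave alone
- faceplate: steel ring 80 mm diameter, 16 mm thick, lying flat; origin under its centre; leave alone
- spur: steel drive centre, 32 mm diameter, 60 mm high, standing; origin under its centre; leave alone
There are look-alikes about, which are no part of the job. Leave any pink look-alike of the rack alone.

How it is judged:
By the outcome, as a careful person would: the job done as asked, in the order asked, and still so for the second after the job is handed in, while the arm keeps its last pose, push and grip.
It also fails if it takes over 54 s, if anything falls off the work surface, if the arm or the gripper's body presses on something with over 40 N, if the wrist force passes 120 N, or if a joint passes its speed limit or range.

## Working session

There is one attempt and no reset: what is moved stays moved. The work goes in short steps, Python scripts to look and compute and a tool call to move; the robot and the scene stay as the last step left them, time stands still between calls to the robot, and variables do not carry over. Pictures are saved under pics/ and viewed, and the job is handed in when it is done.

Besides the shell and the picture viewer there is one more tool, called after "Request:" as a command line: name --argument value ..., lists and objects as JSON in quotes. step_arm: Moves the arm, as the interface text tells. Its arguments: {"type":"object","properties":{"increments":{"type":"array"},"fingers":{"type":"number"},"newtons":{"type":"number"}},"required":["increments"]}

```bash
mkdir -p pics; ls
python3 - <<'E'
from plant import manip
import cv2
for n in ("scene","top","wrist"):
    p=manip.camera_params(n); print(n,p)
    cv2.imwrite(f"pics/{n}0.png",manip.grab_frame(n))
print(manip.get_state())
E
```

```text
pics
scene {'mtx': array([[399.68081482,   0.        , 283.66221322],
       [  0.        , 399.68081482, 204.54978412],
       [  0.        ,   0.        ,   1.        ]]), 'eye': array([1141.17318363,  153.03753817,  990.69138125]), 'rotation': array([-2.45375626e+00,  1.66712951e-05,  1.80227759e+00])}
top {'mtx': array([[481.89439309,   0.        , 283.97962495],
       [  0.        , 481.89439309, 215.31194122],
       [  0.        ,   0.        ,   1.        ]]), 'eye': array([  95.60623689,  -21.32448026, 1751.04174122]), 'rotation': array([-2.93154615, -0.0039832 , -1.52361089])}
wrist {'mtx': array([[326.95029018,   0.        , 280.05576757],
       [  0.        , 326.95029018, 209.04527578],
       [  0.        ,   0.        ,   1.        ]]), 'eye': array([ 69.83433867, 626.69955382, 373.72715031]), 'rotation': array([2.80875934e+00, 8.08853636e-04, 1.32504071e+00])}
{'time': 0.15, 'joint_positions': array([ 1.14647948e+00,  5.28286128e-01,  1.43360867e+00,  1.33953785e-06,
        1.18141049e+00, -1.78499833e-01]), 'qd': array([ 0.0004122 , -0.00149822, -0.00309898, -0.00112204, -0.00039647,
        0.00104014]), 'tau': array([ 7.55608817e-04, -4.42741442e+01, -1.78275543e+01, -2.61804707e-04,
        5.63265159e-03, -1.34258991e-05]), 'eef_pos': array([151.83305214, 605.70785011, 230.53761816]), 'tool_rot': array([-1.75001925,  1.56908369, -1.99583677]), 'contact_force': array([-0.34736183, -0.3437744 , -0.51420295]), 'wrist_torque': array([-0.05487984,  0.008451  ,  0.01113047]), 'gripper_width': 85.42539172262286}
```

View pics/scene0.png

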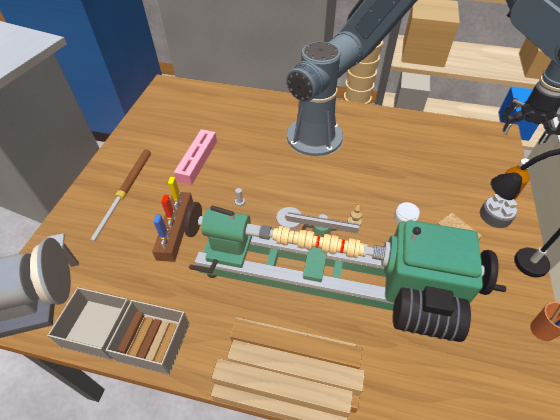

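View pics/top0.png

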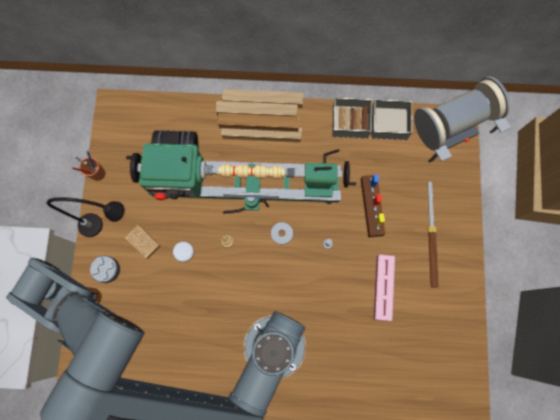

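View pics/wrist0.png

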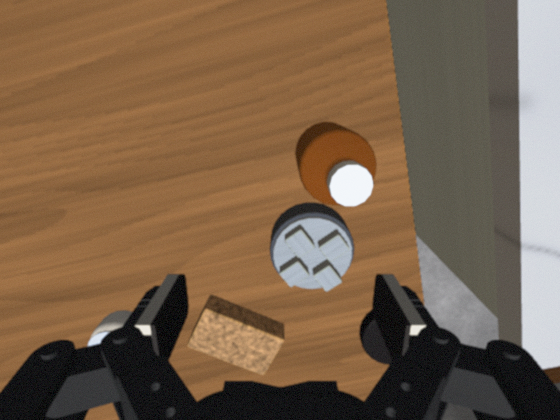

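The scene and top views show the lathe left of centre and the rack on the right. In top, the gauge handles are blue (375,180), red (377,198) and yellow (381,218). In scene, the red handle is at (167,207) and the two red rings are near (317,241) and (345,245). Next I'll measure these.

```bash
cat > h.py <<'E'
import numpy as np, cv2
from scipy.spatial.transform import Rotation as R
from plant import manip
def cam(n):
    p=manip.camera_params(n); return p['mtx'],p['eye'],R.from_euler('xyz',p['rotation']).as_matrix()
def proj(c,X):
    K,e,r=c; v=r.T@(np.asarray(X,float)-e); v=K@v; return v[:2]/v[2]
def ray(c,uv):
    K,e,r=c; d=r@np.linalg.inv(K)@np.array([uv[0],uv[1],1.]); return e,d/np.linalg.norm(d)
def onz(c,uv,z):
    e,d=ray(c,uv); return e+d*(z-e[2])/d[2]
def tri(obs):
    A=np.zeros((3,3));b=np.zeros(3)
    for c,uv in obs:
        e,d=ray(c,uv);P=np.eye(3)-np.outer(d,d);A+=P;b+=P@e
    X=np.linalg.solve(A,b); return X,[np.round(proj(c,X)-uv,2) for c,uv in obs]
def redmask(im):
    h=cv2.cvtColor(im,cv2.COLOR_BGR2HSV)
    return (((h[...,0]<6)|(h[...,0]>174))&(h[...,1]>170)&(h[...,2]>90)).astype(np.uint8)
def comps(m,mn=4):
    n,l,s,c=cv2.connectedComponentsWithStats(m)
    return [(s[i],c[i].round(2)) for i in range(1,n) if s[i][4]>=mn],l
E
python3 - <<'E'
from h import *
for n in("scene","top"):
    c=cam(n); print(n,proj(c,[0,0,0]),[proj(c,[x,y,0]).round() for x,y in ((400,0),(0,300))])
    im=cv2.imread(f"pics/{n}0.png")
    for s,ce in comps(redmask(im))[0]: print(s,ce)
    u=cv2.resize(im[150:300,140:420] if n=="scene" else im[130:260,190:410],None,fx=2.8,fy=2.8,interpolation=cv2.INTER_CUBIC); cv2.imwrite(f"pics/{n}0z.png",u)
E
```

```text
scene [313.87968637 135.91931283] [array([290., 219.]), array([395., 149.])]
[162 196  11  21 131] [167.47 207.17]
[316 236   4  11  24] [317.54 241.58]
[341 240   4  13  23] [342.26 246.3 ]
[557 313   3   4   4] [558.25 314.5 ]
top [274.64633964 345.55290051] [array([280., 233.]), array([189., 341.])]
[465 139   4   3   9] [466.67 139.89]
[ 81 169  10   4  15] [ 85.53 171.  ]
[155 193  11   7  60] [159.78 195.77]
[374 194   7  11  60] [377.13 199.15]
```

```bash
sleep 1
```

```text
(no output)
```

View pics/scene0z.png

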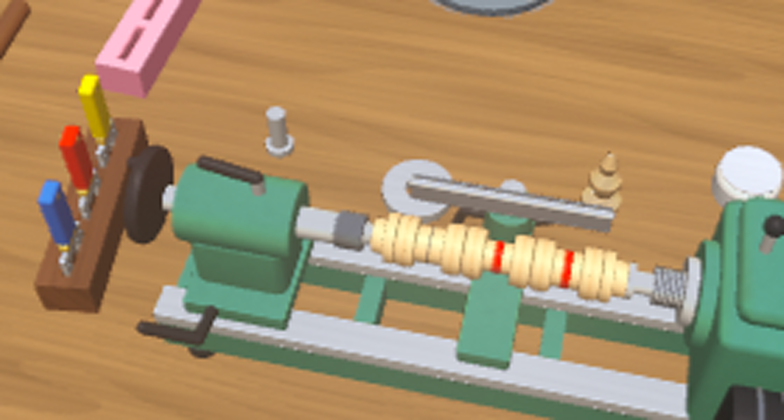

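View pics/top0z.png

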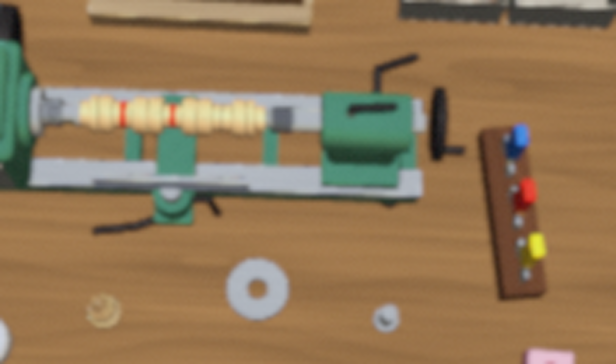

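Run:
```python
from h import *
S,T=cam("scene"),cam("top")
def red2(im):
    h=cv2.cvtColor(im,cv2.COLOR_BGR2HSV); return (((h[...,0]<9)|(h[...,0]>172))&(h[...,1]>130)&(h[...,2]>80)).astype(np.uint8)
im=cv2.imread("pics/top0.png")
for s,ce in comps(red2(im)*1)[0]:
    if 200<ce[0]<400 and 140<ce[1]<260: print(s,ce)
for name,a,b in(("handle",(167.47,207.17),(377.13,199.15)),("ringB",(317.5,241.6),(251.4,171)),("ringA",(342.3,246.3),(234.3,170.4))):
    print(name,tri([(S,a),(T,b)]))
# rack corners in top zoom (top face z46)
for uv in((482,130),(524,128),(545,292),(503,297)):
    print(onz(T,(190+uv[0]/2.8,130+uv[1]/2.8),46).round())
```

```text
[233 167   2   8  13] [233.38 170.62]
[251 171   1   4   4] [251.  172.5]
[372 193  10  13  87] [377.03 199.15]
handle (array([ 519.46775187, -334.76354771,  106.45021532]), [array([-0.42, -0.03]), array([-0.31,  0.11])])
ringB (array([581.69483829, 106.85029595, 171.16750178]), [array([-0.01, -0.  ]), array([-0.01,  0.  ])])
ringA (array([581.12659152, 166.88198354, 170.42366855]), [array([-0.61, -0.04]), array([-0.43,  0.01])])
[ 619. -292.   46.]
[ 625. -347.   46.]
[ 407. -375.   46.]
[ 398. -322.   46.]
```

```bash
cat >> h.py <<'E'
def rot(st): return R.from_euler('xyz',st['tool_rot']).as_matrix()
def goal(yaw):
    # tool x down, tool y horizontal at heading yaw
    x=np.array([0,0,-1.]);y=np.array([np.cos(yaw),np.sin(yaw),0]);return np.c_[x,y,np.cross(x,y)]
def plan(p,yaw,n=None,vmax=40,wmax=7):
    """rows in tool axes from the measured pose to p/yaw (straight)"""
    st=manip.get_state();A=rot(st);d=np.asarray(p,float)-st['eef_pos']
    w=R.from_matrix(A.T@goal(yaw)).as_rotvec()
    k=n or max(int(np.ceil(np.linalg.norm(d)/vmax)),int(np.ceil(np.degrees(np.linalg.norm(w))/wmax)),1)
    print("rows",k,"from",st['eef_pos'].round(1),"world d",d.round(1),"w deg",np.degrees(w).round(2))
    for i in range(k):
        Ri=A@R.from_rotvec(w*i/k).as_matrix()
        print(list((Ri.T@d/k).round(1))+list(np.degrees(w/k).round(2)))
E
python3 - <<'E'
from h import *
st=manip.get_state();A=rot(st);print(A.round(3))
K,e,r=cam("wrist");print("cam in tool",(A.T@(e-st['eef_pos'])).round(1));print((A.T@r).round(3))
y=np.arctan2(A[1,1],A[0,1]);print("yaw",y)
E
```

```text
[[-0.001  0.243  0.97 ]
 [-0.002  0.97  -0.243]
 [-1.    -0.002 -0.   ]]
cam in tool [-143.3    0.2  -84.7]
[[-0.001 -0.327  0.945]
 [ 1.    -0.     0.001]
 [-0.     0.945  0.327]]
yaw 1.3249790630518323
```

Run:
```python
from h import *
S,T=cam("scene"),cam("top")
print(tri([(S,(507,186)),(T,(114,211))]))
print(tri([(S,(530,262)),(T,(90,225))]))
A=rot(manip.get_state())
plan([150,520,400],1.6,n=5)
```

```text
(array([397.57060566, 521.10138279, 282.30526169]), [array([-1.59,  0.  ]), array([-1.09, -0.25])])
(array([397.1684143 , 701.36075417,   3.80065737]), [array([0.11, 0.01]), array([0.08, 0.02])])
rows 5 from [151.8 605.7 230.5] world d [ -1.8 -85.7 169.5] w deg [-15.76  -0.03   0.09]
[np.float64(-33.9), np.float64(-16.8), np.float64(3.8), np.float64(-3.15), np.float64(-0.01), np.float64(0.02)]
[np.float64(-33.9), np.float64(-16.9), np.float64(2.9), np.float64(-3.15), np.float64(-0.01), np.float64(0.02)]
[np.float64(-33.9), np.float64(-17.1), np.float64(1.9), np.float64(-3.15), np.float64(-0.01), np.float64(0.02)]
[np.float64(-33.9), np.float64(-17.1), np.float64(1.0), np.float64(-3.15), np.float64(-0.01), np.float64(0.02)]
[np.float64(-33.9), np.float64(-17.2), np.float64(0.1), np.float64(-3.15), np.float64(-0.01), np.float64(0.02)]
```

Request:
step_arm --increments '[-34,-17,4,-4.25,0,0.02,-34,-17,3,-4.25,0,0.02,-34,-18,1,-4.25,0,0.02,-34,-18,0,-4.25,0,0.02,-34,-18,-1,-4.25,0,0.02]'

```text
time: 0.57
eef_pos: [150.2, 516.1, 402.3]
tool_rot: [2.045, 1.57, 2.174]
contact_force: [-0.1, 1.7, -0.4]
gripper_width: 85.3
```

Run:
```python
from h import *
plan([410,250,400],1.698)
```

```text
rows 10 from [150.2 516.1 402.3] world d [ 259.8 -266.1   -2.3] w deg [ 0.1  -0.02 -0.04]
[np.float64(0.2), np.float64(-29.7), np.float64(22.3), np.float64(0.01), np.float64(-0.0), np.float64(-0.0)]
[np.float64(0.2), np.float64(-29.7), np.float64(22.3), np.float64(0.01), np.float64(-0.0), np.float64(-0.0)]
[np.float64(0.2), np.float64(-29.7), np.float64(22.4), np.float64(0.01), np.float64(-0.0), np.float64(-0.0)]
[np.float64(0.2), np.float64(-29.7), np.float64(22.4), np.float64(0.01), np.float64(-0.0), np.float64(-0.0)]
[np.float64(0.2), np.float64(-29.7), np.float64(22.4), np.float64(0.01), np.float64(-0.0), np.float64(-0.0)]
[np.float64(0.2), np.float64(-29.7), np.float64(22.4), np.float64(0.01), np.float64(-0.0), np.float64(-0.0)]
[np.float64(0.2), np.float64(-29.7), np.float64(22.4), np.float64(0.01), np.float64(-0.0), np.float64(-0.0)]
[np.float64(0.2), np.float64(-29.7), np.float64(22.4), np.float64(0.01), np.float64(-0.0), np.float64(-0.0)]
[np.float64(0.2), np.float64(-29.7), np.float64(22.4), np.float64(0.01), np.float64(-0.0), np.float64(-0.0)]
[np.float64(0.2), np.float64(-29.7), np.float64(22.4), np.float64(0.01), np.float64(-0.0), np.float64(-0.0)]
```

Request:
step_arm --increments '[0,-30,22,0,0,0,0,-30,22,0,0,0,0,-30,22,0,0,0,0,-30,22,0,0,0,0,-30,22,0,0,0]'

```text
time: 0.98
eef_pos: [278.9, 380.7, 401.0]
tool_rot: [1.358, 1.569, 1.484]
contact_force: [0.9, 0.2, -0.8]
gripper_width: 85.2
```

Request:
step_arm --increments '[0,-30,22,0,0,0,0,-30,22,0,0,0,0,-30,22,0,0,0,0,-30,22,0,0,0,0,-30,22,0,0,0]'

```text
time: 1.4
eef_pos: [406.9, 245.5, 400.7]
tool_rot: [1.569, 1.569, 1.694]
contact_force: [-0.1, 0.2, -0.7]
gripper_width: 85.3
```

Request:
step_arm --increments '[0,-24,24,0,0,0,0,-24,24,0,0,0,0,-24,20,0,0,0,0,-20,15,0,0,0,0,0,0,0,0,0]'

```text
time: 1.82
eef_pos: [503.4, 162.7, 399.8]
tool_rot: [-0.367, 1.57, -0.247]
contact_force: [-0.2, 0.3, 0.7]
gripper_width: 85.4
```

```bash
cat >> h.py <<'E'
import pickle
def shot(tag):
    c=cam("wrist");im=manip.grab_frame("wrist");cv2.imwrite(f"pics/{tag}.png",im);pickle.dump(c,open(f"pics/{tag}.pkl","wb"));return im,c
def load(tag): return cv2.imread(f"pics/{tag}.png"),pickle.load(open(f"pics/{tag}.pkl","rb"))
E
python3 - <<'E'
from h import *
im,c=shot("w1")
print(manip.get_state()['qd'].round(3),manip.get_state()['eef_pos'])
for s,ce in comps(redmask(im))[0]: print(s,ce)
E
```

```text
[ 0.047 -0.028  0.035  0.022  0.02   0.011] [501.4050503  164.4156721  399.83420855]
[463 171  32  19 451] [479.07 180.09]
[222 222   8  22 118] [224.76 232.25]
[272 224   8  27 141] [275.35 236.73]
```

View pics/w1.png

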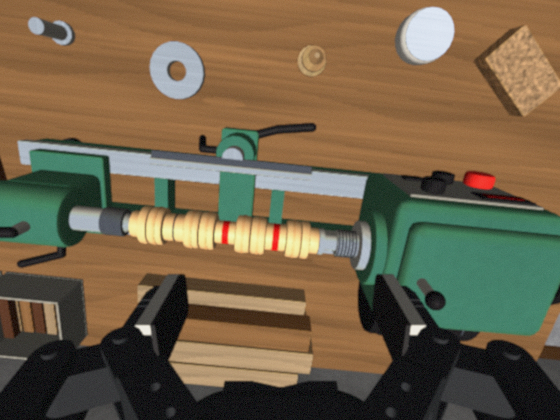

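The rings are at (225,232) and (275,237), with the tool rest on the robot side of the work. The arm was still settling for that frame. I'll retake it, then move on towards the rack for a second viewpoint.

Run:
```python
from h import *
im,c=shot("w2")
for s,ce in comps(redmask(im))[0]: print(s,ce)
```

```text
[461 173  32  19 441] [476.54 181.95]
[220 223   8  23 119] [222.8  233.78]
[270 226   8  27 143] [273.32 238.38]
```

Request:
step_arm --increments '[0,-26,0,0,0,0,0,-26,0,0,0,0,0,-26,0,0,0,0,0,-26,0,0,0,0,0,0,0,0,0,0]'

```text
time: 2.33
eef_pos: [512.7, 60.7, 400.5]
tool_rot: [-1.911, 1.571, -1.788]
contact_force: [0.2, 0.3, -0.4]
gripper_width: 85.4
```

Request:
step_arm --increments '[0,0,0,0,0,0,0,0,0,0,0,0,0,0,0,0,0,0,0,0,0,0,0,0,0,0,0,0,0,0]'

```text
time: 2.75
eef_pos: [512.8, 64.1, 400.6]
tool_rot: [1.386, 1.569, 1.513]
contact_force: [-0.5, -0.1, 0.0]
gripper_width: 85.6
```

Run:
```python
from h import *
im,c=shot("w3")
for s,ce in comps(redmask(im))[0]: print(s,ce)
print(manip.get_state()['qd'].round(3))
for t in("w2","w3"):
    im=load(t)[0]; cv2.imwrite(f"pics/{t}z.png",cv2.resize(im[190:290,120:420],None,fx=2.6,fy=2.6,interpolation=cv2.INTER_CUBIC))
```

```text
[536 175  24  18 332] [548.97 183.26]
[304 224   8  22 115] [307.7 234.1]
[353 226   9  27 144] [357.81 238.99]
[-0.008  0.004 -0.001 -0.003 -0.001 -0.002]
```

View pics/w2z.png

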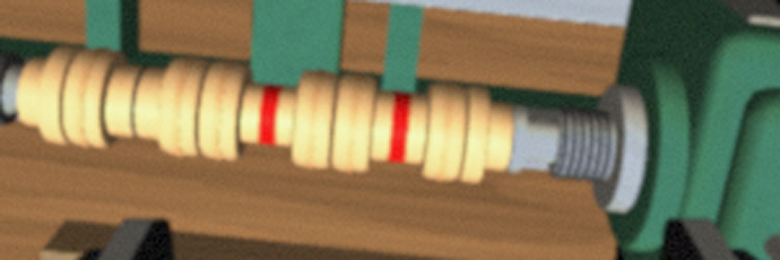

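View pics/w3z.png

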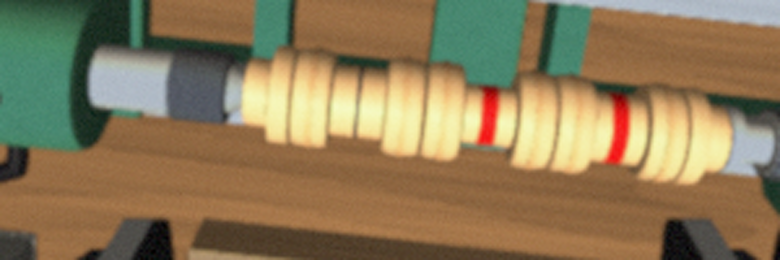

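The middle ring is 22 px tall against 27 px for the headstock-side ring, so the middle one looks turned down. The gauge will confirm that.

Run:
```python
from h import *
S,T=cam("scene"),cam("top")
obs={"mid":[],"head":[]}
for t in("w2","w3"):
    im,c=load(t)
    r=[x for x in comps(redmask(im))[0] if x[0][1]>215]
    r.sort(key=lambda x:x[1][0])
    for k,x in zip(("mid","head"),r):
        obs[k].append((c,x[1]))
        print(t,k,x, onz(c,x[1],175).round(1))
P={k:tri(v) for k,v in obs.items()};print(P)
print({k:tri(v+[(S,dict(mid=(317.5,241.6),head=(342.3,246.3))[k]),(T,dict(mid=(251.4,171.5),head=(233.7,170.6))[k])]) for k,v in obs.items()})
plan([500,-250,400],1.698)
```

```text
w2 mid (array([220, 223,   8,  23, 119], dtype=int32), array([222.8 , 233.78])) [583.9 105.  175. ]
w2 head (array([270, 226,   8,  27, 143], dtype=int32), array([273.32, 238.38])) [582.6 167.  175. ]
w3 mid (array([304, 224,   8,  22, 115], dtype=int32), array([307.7, 234.1])) [583.7 108.4 175. ]
w3 head (array([353, 226,   9,  27, 144], dtype=int32), array([357.81, 238.99])) [582.4 170.8 175. ]
{'mid': (array([578.55394319, 106.63046124, 186.99257754]), [array([-0.  ,  0.05]), array([ 0.  , -0.05])]), 'head': (array([576.82281415, 166.60855449, 188.11842203]), [array([-0.  ,  0.09]), array([-0.  , -0.09])])}
{'mid': (array([582.57004823, 106.75876042, 174.15474188]), [array([ 1.6 , -1.11]), array([-1.26, -1.24]), array([-0.03, -0.4 ]), array([-0.02, -1.  ])]), 'head': (array([581.97512847, 168.33885777, 173.76874548]), [array([ 1.11, -0.75]), array([-2.12, -0.95]), array([ 0.09, -0.4 ]), array([-0.34, -0.74])])}
rows 8 from [512.9  63.9 400.5] world d [ -12.9 -313.9   -0.5] w deg [-0.04  0.02 -0.11]
[np.float64(-0.0), np.float64(-38.7), np.float64(-6.5), np.float64(-0.01), np.float64(0.0), np.float64(-0.01)]
[np.float64(0.0), np.float64(-38.7), np.float64(-6.5), np.float64(-0.01), np.float64(0.0), np.float64(-0.01)]
[np.float64(0.0), np.float64(-38.7), np.float64(-6.6), np.float64(-0.01), np.float64(0.0), np.float64(-0.01)]
[np.float64(0.0), np.float64(-38.7), np.float64(-6.6), np.float64(-0.01), np.float64(0.0), np.float64(-0.01)]
[np.float64(0.0), np.float64(-38.7), np.float64(-6.6), np.float64(-0.01), np.float64(0.0), np.float64(-0.01)]
[np.float64(0.0), np.float64(-38.7), np.float64(-6.6), np.float64(-0.01), np.float64(0.0), np.float64(-0.01)]
[np.float64(0.0), np.float64(-38.7), np.float64(-6.6), np.float64(-0.01), np.float64(0.0), np.float64(-0.01)]
[np.float64(0.1), np.float64(-38.7), np.float64(-6.6), np.float64(-0.01), np.float64(0.0), np.float64(-0.01)]
```

Request:
step_arm --increments '[0,-36,-10,0,0,0,0,-36,-10,0,0,0,0,-36,-10,0,0,0,0,-36,-10,0,0,0,0,-36,-10,0,0,0]'

```text
time: 3.22
eef_pos: [485.6, -122.8, 400.3]
tool_rot: [1.165, 1.569, 1.291]
contact_force: [1.0, -0.9, -0.2]
gripper_width: 85.4
```

Request:
step_arm --increments '[5,-36,-10,0,0,0,5,-36,-10,0,0,0,5,-36,-10,0,0,0,5,-32,-10,0,0,0,0,0,0,0,0,0]'

```text
time: 3.63
eef_pos: [462.7, -271.2, 378.5]
tool_rot: [-2.995, 1.569, -2.876]
contact_force: [0.5, 0.2, 0.1]
gripper_width: 85.1
```

Request:
step_arm --increments '[0,0,0,0,0,0,0,0,0,0,0,0,0,0,0,0,0,0,0,0,0,0,0,0,0,0,0,0,0,0]'

```text
time: 4.05
eef_pos: [464.1, -264.5, 380.4]
tool_rot: [0.981, 1.569, 1.108]
contact_force: [0.8, 0.9, -0.4]
gripper_width: 85.7
```

Run:
```python
from h import *
im,c=shot("g1")
for s,ce in comps(redmask(im))[0]: print(s,ce)
print(manip.get_state()['qd'].round(3))
```

```text
[210 185  21  35 445] [219.08 202.18]
[ 16 301  11   9  67] [ 20.99 304.97]
[-0.006  0.003 -0.003 -0.001  0.001  0.   ]
```

View pics/g1.png

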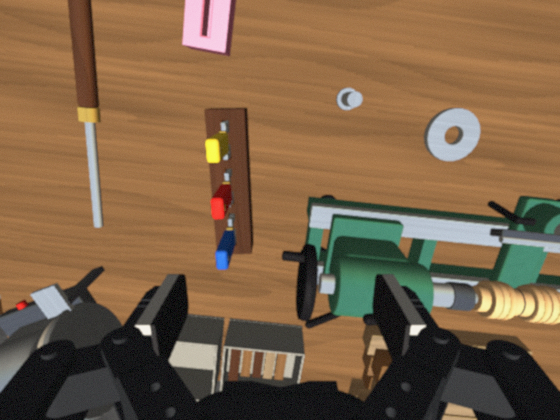

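The rack's slots run near-vertically at columns 210-250, with the red handle's top at about (219,210). Next is a second view with the camera over the rack.

Request:
step_arm --increments '[8,-28,2,0,0,0,8,-28,2,0,0,0,8,-28,2,0,0,0,8,-28,2,0,0,0,0,0,0,0,0,0]'

```text
time: 4.52
eef_pos: [486.0, -379.8, 345.4]
tool_rot: [2.577, 1.57, 2.699]
contact_force: [0.2, -0.0, -0.1]
gripper_width: 85.7
```

Request:
step_arm --increments '[0,0,0,0,0,0,0,0,0,0,0,0,0,0,0,0,0,0,0,0,0,0,0,0,0,0,0,0,0,0]'

```text
time: 4.93
eef_pos: [485.8, -374.8, 348.6]
tool_rot: [0.771, 1.569, 0.897]
contact_force: [0.4, -0.4, -0.2]
gripper_width: 85.3
```

Run:
```python
from h import *
im,c=shot("g2")
for s,ce in comps(redmask(im))[0]: print(s,ce)
print(manip.get_state()['qd'].round(3))
for t,(a,b) in {"g1":(90,180),"g2":(90,240)}.items():
    i=load(t)[0]; cv2.imwrite(f"pics/{t}z.png",cv2.resize(i[a:a+190,b:b+150],None,fx=3.1,fy=3.1,interpolation=cv2.INTER_CUBIC))
```

```text
[302 185  18  39 558] [310.39 204.08]
[ 67 308  11  10  77] [ 72.06 312.47]
[-0.005  0.005 -0.002  0.001  0.001  0.   ]
```

View pics/g2z.png

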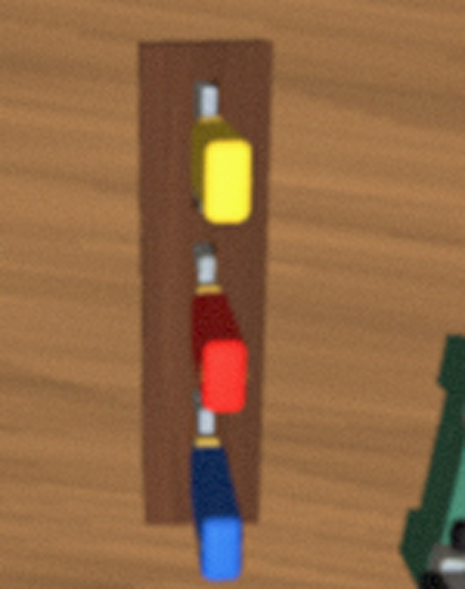

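View pics/g1z.png

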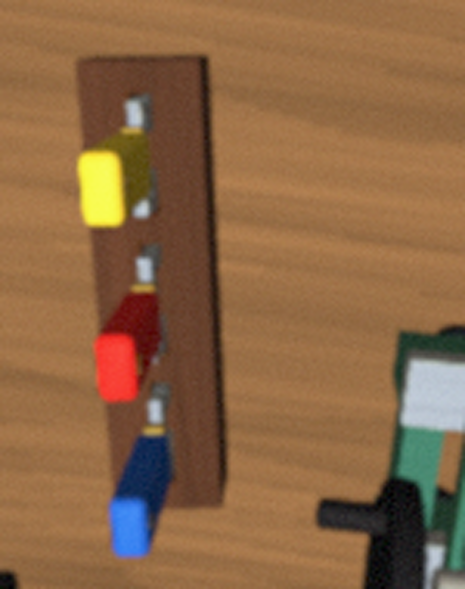

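The bright red face is the top of the handle: (224,375) in the g2 zoom and (118,367) in the g1 zoom. I'll segment the bright tops and triangulate all three handles. The line through them gives the rack yaw.

Run:
```python
from h import *
def top(im,lo,hi,box,v):
    h=cv2.cvtColor(im,cv2.COLOR_BGR2HSV);H=h[...,0].astype(int)
    m=((H-lo)%180<=(hi-lo)%180)&(h[...,1]>120)&(h[...,2]>v)
    k=np.zeros(m.shape,bool);a,b,c,d=box;k[b:d,a:c]=1
    cs=comps((m&k).astype(np.uint8),20)[0]
    return cs
B={"g1":(180,90,330,280),"g2":(240,90,390,280)}
T={};col={"red":(172,8,180),"yellow":(20,34,190),"blue":(100,125,170)}
for t in B:
    im,c=load(t)
    for k,(lo,hi,v) in col.items():
        cs=top(im,lo,hi,B[t],v); cs=max(cs,key=lambda x:x[0][4]); print(t,k,cs)
        T.setdefault(k,[]).append((c,cs[1]))
P={}
for k in T:
    X,e=tri(T[k]);P[k]=X;print(k,X.round(1),e,[onz(c,u,149).round(1) for c,u in T[k]])
d=P["blue"]-P["yellow"];print("yaw",np.arctan2(d[1],d[0]),np.linalg.norm(d))
m=[np.mean([onz(c,u,149) for c,u in T[k]],axis=0) for k in("yellow","red","blue")]
print(m,np.arctan2(*(m[2]-m[0])[[1,0]]))
# rack edge lines (top z46), from the zooms
c1=T["red"][0][0];c2=T["red"][1][0]
for c,(b,a),pts in((c2,(240,90),((139,43),(145,522),(271,41),(259,522))),(c1,(180,90),((78,63),(108,507),(206,58),(222,503)))):
    q=[onz(c,(b+u/3.1,a+v/3.1),46)[:2].round(1) for u,v in pts];print(q,np.arctan2(*(q[1]-q[0])[::-1]),np.arctan2(*(q[3]-q[2])[::-1]),np.mean(q,axis=0))
```

```text
g1 red (array([210, 198,  14,  22, 263], dtype=int32), array([216.78, 208.16]))
g1 yellow (array([205, 139,  15,  24, 317], dtype=int32), array([211.98, 150.49]))
g1 blue (array([216, 251,  12,  18, 191], dtype=int32), array([221.26, 259.57]))
g2 red (array([305, 200,  15,  23, 307], dtype=int32), array([311.73, 210.93]))
g2 yellow (array([306, 135,  15,  27, 384], dtype=int32), array([312.98, 148.04]))
g2 blue (array([305, 257,  13,  20, 233], dtype=int32), array([310.76, 266.6 ]))
red [ 518.2 -334.2  147.3] [array([-0.,  0.]), array([ 0., -0.])] [array([ 517.6, -333.9,  149. ]), array([ 517.7, -334.4,  149. ])]
yellow [ 448.9 -343.9  148. ] [array([0.  , 0.02]), array([-0.  , -0.02])] [array([ 448.7, -343.8,  149. ]), array([ 448.8, -344.1,  149. ])]
blue [ 588.1 -324.1  146.4] [array([-0.01,  0.08]), array([ 0.01, -0.09])] [array([ 586.5, -323.7,  149. ]), array([ 586.8, -324.5,  149. ])]
yaw 0.14166666680409606 140.60759065053912
[array([ 448.72746055, -343.90958763,  149.        ]), array([ 517.62325946, -334.14258974,  149.        ]), array([ 586.65510356, -324.14499333,  149.        ])] 0.1423279235054541
[array([ 411.2, -377. ]), array([ 633. , -344.8]), array([ 403.4, -322.3]), array([ 626. , -289.2])] 0.1441686307070969 0.14761558712781592 [ 518.4   -333.325]
[array([ 412.7, -375.4]), array([ 633.7, -348.2]), array([ 403.3, -318.3]), array([ 623.9, -289.3])] 0.12246105741734134 0.130710132536519 [ 518.4 -332.8]
```

The measurements are consistent: handle top (518,-334), z≈148, rack yaw 0.142. Approaching above the grip now.

Run:
```python
from h import *
plan([518,-334,200],1.713,n=5)
```

```text
rows 5 from [ 485.7 -375.   348.5] world d [  32.3   41.  -148.5] w deg [-0.92  0.05 -0.05]
[np.float64(29.7), np.float64(7.3), np.float64(7.4), np.float64(-0.18), np.float64(0.01), np.float64(-0.01)]
[np.float64(29.7), np.float64(7.3), np.float64(7.4), np.float64(-0.18), np.float64(0.01), np.float64(-0.01)]
[np.float64(29.7), np.float64(7.3), np.float64(7.5), np.float64(-0.18), np.float64(0.01), np.float64(-0.01)]
[np.float64(29.7), np.float64(7.2), np.float64(7.5), np.float64(-0.18), np.float64(0.01), np.float64(-0.01)]
[np.float64(29.7), np.float64(7.2), np.float64(7.5), np.float64(-0.18), np.float64(0.01), np.float64(-0.01)]
```

Request:
step_arm --increments '[20,9,9.3,-0.2,0,0,32,9,9.3,-0.2,0,0,32,9,9.3,-0.2,0,0,32,9.2,9.3,-0.2,0,0,32,0,0,-0.1,0,0]'

```text
time: 5.4
eef_pos: [519.2, -332.5, 199.3]
tool_rot: [0.604, 1.568, 0.747]
contact_force: [-0.6, -0.6, -0.3]
gripper_width: 85.1
```

Request:
step_arm --increments '[0,0,0,0,0,0,0,0,0,0,0,0,0,0,0,0,0,0,0,0,0,0,0,0,0,0,0,0,0,0]'

```text
time: 5.82
eef_pos: [518.8, -336.2, 202.5]
tool_rot: [-0.58, 1.567, -0.44]
contact_force: [-0.2, 0.5, -0.6]
gripper_width: 85.1
```

Run:
```python
from h import *
im,c=shot("g3")
plan([518,-334,100],1.713,n=1)
```

```text
rows 1 from [ 518.6 -336.   202.1] world d [  -0.6    2.  -102.1] w deg [-0.11  0.17  0.1 ]
[np.float64(102.1), np.float64(2.2), np.float64(-0.6), np.float64(-0.11), np.float64(0.17), np.float64(0.1)]
```

View pics/g3.png

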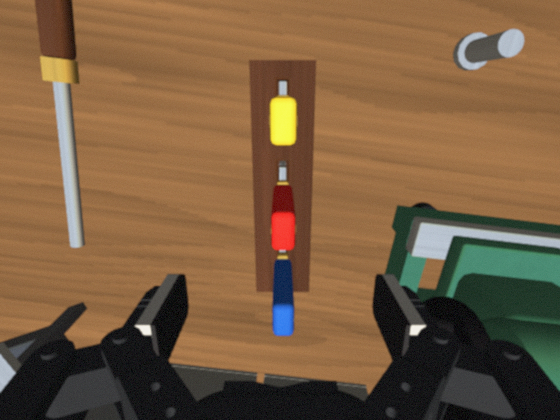

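The handle column is 283-284 against the finger midline at 280, which agrees with the +2 mm correction. Descending.

Request:
step_arm --increments '[15,2.2,-0.6,0,0.1,0,25,0,0,0,0,0,25,0,0,0,0,0,23,0,0,0,0,0,13,0,0,0,0,0]'

```text
time: 6.28
eef_pos: [516.2, -332.3, 97.6]
tool_rot: [2.261, 1.567, 2.402]
contact_force: [0.5, -1.1, 0.6]
gripper_width: 85.6
```

Request:
step_arm --increments '[0,0,0,0,0,0,0,0,0,0,0,0,0,0,0,0,0,0,0,0,0,0,0,0,0,0,0,0,0,0]'

```text
time: 6.7
eef_pos: [517.5, -333.3, 100.4]
tool_rot: [-0.931, 1.57, -0.79]
contact_force: [-0.8, 0.1, 0.9]
gripper_width: 85.7
```

Run:
```python
from h import *
im,c=shot("g4")
plan([518,-334,99],1.713,n=1)
```

```text
rows 1 from [ 517.4 -333.1  100.2] world d [ 0.6 -0.9 -1.2] w deg [-0.08  0.01  0.02]
[np.float64(1.2), np.float64(-1.0), np.float64(0.5), np.float64(-0.08), np.float64(0.01), np.float64(0.02)]
```

View pics/g4.png

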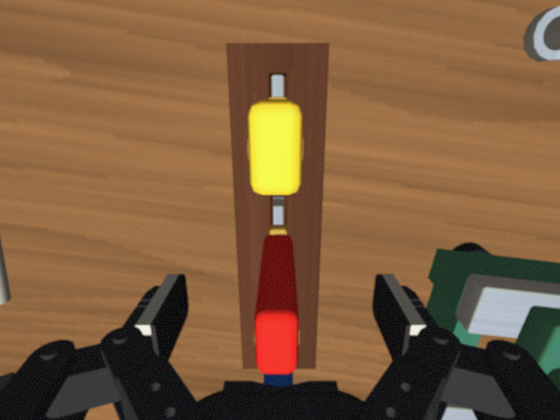

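The handle sits between the fingers at column 277, about 1 mm off. I'll correct that and close.

Request:
step_arm --increments '[1,-0.9,0.5,0,0,0,0,0,0,0,0,0,0,0,0,0,0,0,0,0,0,0,0,0,0,0,0,0,0,0]'

```text
time: 7.17
eef_pos: [517.4, -333.3, 97.7]
tool_rot: [2.251, 1.568, 2.392]
contact_force: [0.4, -0.6, -0.2]
gripper_width: 85.4
```

Request:
step_arm --increments '[0,0,0,0,0,0,0,0,0,0,0,0,0,0,0,0,0,0,0,0,0,0,0,0,0,0,0,0,0,0]' --fingers -1 --newtons 60

```text
time: 7.58
eef_pos: [517.4, -333.3, 97.8]
tool_rot: [2.263, 1.569, 2.403]
contact_force: [0.5, 0.1, -0.5]
gripper_width: 25.4
```

Request:
step_arm --increments '[0,0,0,0,0,0,0,0,0,0,0,0,0,0,0,0,0,0,0,0,0,0,0,0,0,0,0,0,0,0]'

```text
time: 8.0
eef_pos: [517.5, -333.5, 97.9]
tool_rot: [2.289, 1.569, 2.43]
contact_force: [0.4, -0.0, 0.3]
gripper_width: 15.3
```

Run:
```python
from h import *
im,c=shot("g5");s=manip.get_state();print({k:s[k] for k in("eef_pos","tool_rot","contact_force","wrist_torque","gripper_width")})
```

```text
{'eef_pos': array([ 517.50474727, -333.49306411,   97.93025016]), 'tool_rot': array([2.29499046, 1.56903891, 2.43585709]), 'contact_force': array([ 0.50248765, -0.26027072,  0.4706406 ]), 'wrist_torque': array([-0.13396171, -0.11854718,  0.06181081]), 'gripper_width': 14.905089534236371}
```

View pics/g5.png

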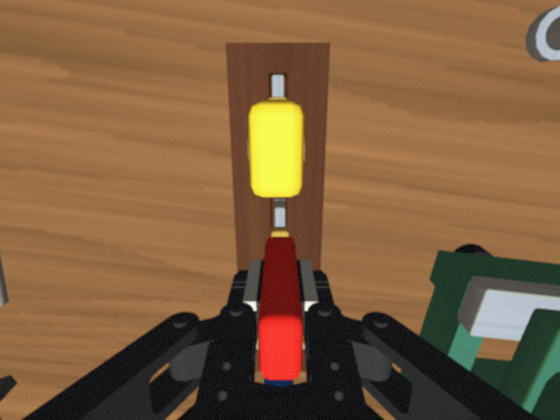

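The red handle is held (width ≈15-16 mm) and the slots look undisturbed. Lifting straight up, slowly at first.

Request:
step_arm --increments '[-5,0,0,0,0,0,-10,0,0,0,0,0,-12,0,0,0,0,0,-15,0,0,0,0,0,-18,0,0,0,0,0]'

```text
time: 8.47
eef_pos: [517.1, -332.9, 158.7]
tool_rot: [2.209, 1.567, 2.35]
contact_force: [0.1, -0.8, -1.5]
gripper_width: 15.1
```

Request:
step_arm --increments '[-30,0,0,0,0,0,-38,0,0,0,0,0,-38,0,0,0,0,0,-38,0,0,0,0,0,-38,0,0,0,0,0]'

```text
time: 8.88
eef_pos: [517.3, -333.0, 343.0]
tool_rot: [2.12, 1.569, 2.261]
contact_force: [0.5, -0.2, -2.0]
gripper_width: 15.6
```

Run:
```python
from h import *
s=manip.get_state();print(s['contact_force'],s['gripper_width'])
im,c=shot("l1")
cv2.imwrite("pics/l1t.png",manip.grab_frame("scene"))
plan([583,107,370],1.5708+.021,n=12)
```

```text
[ 0.53138175 -0.18138247 -1.99481628] 15.596681754289756
rows 12 from [ 520.6 -335.9  349.6] world d [ 62.4 442.9  20.4] w deg [6.88 0.6  0.65]
[np.float64(-2.0), np.float64(35.8), np.float64(10.4), np.float64(0.57), np.float64(0.05), np.float64(0.05)]
[np.float64(-2.0), np.float64(35.9), np.float64(10.0), np.float64(0.57), np.float64(0.05), np.float64(0.05)]
[np.float64(-2.0), np.float64(36.0), np.float64(9.6), np.float64(0.57), np.float64(0.05), np.float64(0.05)]
[np.float64(-2.0), np.float64(36.1), np.float64(9.3), np.float64(0.57), np.float64(0.05), np.float64(0.05)]
[np.float64(-1.9), np.float64(36.2), np.float64(8.9), np.float64(0.57), np.float64(0.05), np.float64(0.05)]
[np.float64(-1.9), np.float64(36.3), np.float64(8.5), np.float64(0.57), np.float64(0.05), np.float64(0.05)]
[np.float64(-1.9), np.float64(36.4), np.float64(8.2), np.float64(0.57), np.float64(0.05), np.float64(0.05)]
[np.float64(-1.8), np.float64(36.4), np.float64(7.8), np.float64(0.57), np.float64(0.05), np.float64(0.05)]
[np.float64(-1.8), np.float64(36.5), np.float64(7.4), np.float64(0.57), np.float64(0.05), np.float64(0.05)]
[np.float64(-1.8), np.float64(36.6), np.float64(7.1), np.float64(0.57), np.float64(0.05), np.float64(0.05)]
[np.float64(-1.8), np.float64(36.7), np.float64(6.7), np.float64(0.57), np.float64(0.05), np.float64(0.05)]
[np.float64(-1.7), np.float64(36.7), np.float64(6.3), np.float64(0.57), np.float64(0.05), np.float64(0.05)]
```

View pics/l1.png

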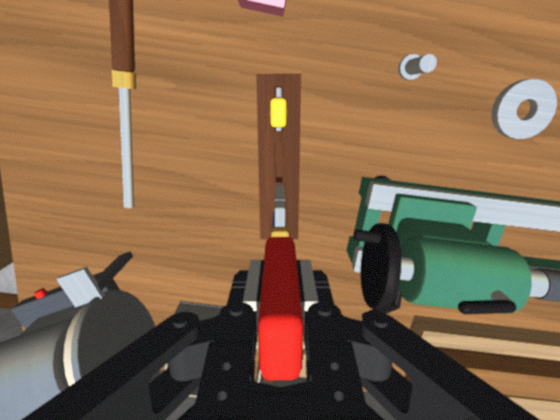

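View pics/l1t.png

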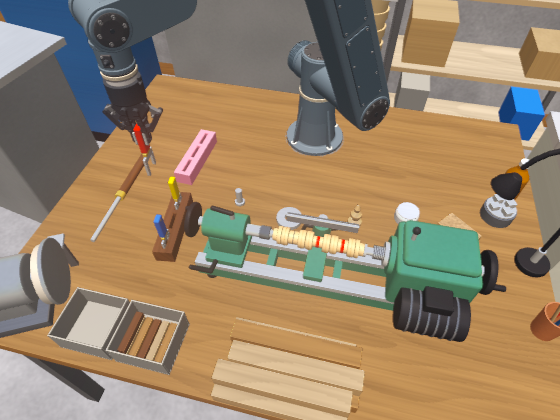

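The gauge is out of the rack and unslipped (handle top still near (282,350)), and the other gauges stand untouched. For squareness I'll refine the lathe yaw from the saved w2/w3 views, using the workpiece outline.

Run:
```python
from h import *
for t in("w2","w3"):
    im,c=load(t);h=cv2.cvtColor(im,cv2.COLOR_BGR2HSV)
    m=((h[...,0]>12)&(h[...,0]<28)&(h[...,2]>185)&(h[...,1]>60)).astype(np.uint8);m[:190]=0;m[265:]=0
    m=cv2.morphologyEx(m,cv2.MORPH_CLOSE,np.ones((5,9)))
    cs,l=comps(m,200);print(t,[(s.tolist(),ce) for s,ce in cs])
    k=max(cs,key=lambda x:x[0][4]);lab=l[int(k[1][1]),int(k[1][0])]
    xs=np.arange(k[0][0]+3,k[0][0]+k[0][2]-3);mid=[];
    for x in xs:
        y=np.where(l[:,x]==lab)[0];mid.append((y.min()+y.max())/2)
    p=np.polyfit(xs,mid,1);a,b=[onz(c,(x,np.polyval(p,x)),175) for x in(xs[0],xs[-1])]
    print(a,b,"len",np.linalg.norm(b-a),"dir",np.arctan2(-(b-a)[0],(b-a)[1]))
    # lines by LSD on the whole picture, world direction near y
    L=cv2.createLineSegmentDetector().detect(cv2.cvtColor(im,cv2.COLOR_BGR2GRAY))[0][:,0]
    for q in L:
        if np.hypot(q[2]-q[0],q[3]-q[1])>80 and 120<q[1]<260:
            A,B=onz(c,q[:2],100),onz(c,q[2:],100);d=B-A;d*=np.sign(d[1]);print(q.round(),np.arctan2(-d[0],d[1]).round(4))
```

```text
w2 [([126, 213, 192, 47, 5072], array([221.36, 236.32]))]
[589.21051544  -8.46696873 175.        ] [585.5556911  218.12070128 175.        ] len 226.61714396765308 dir 0.016128447886276782
[110. 174. 217. 185.] 0.0186
[408. 199. 538. 212.] 0.0153
[536. 208. 411. 195.] 0.0169
[308. 176. 148. 159.] 0.0156
[254. 161. 417. 178.] 0.0146
[255. 189. 343. 198.] 0.0112
[ 97. 145. 202. 155.] 0.0206
[411. 222. 558. 237.] 0.0173
[558. 219. 402. 203.] 0.0143
[558. 242. 414. 228.] 0.0151
w3 [([213, 213, 189, 48, 4991], array([307.01, 236.53]))]
[588.92752351  -3.67736325 175.        ] [584.85409565 222.23491554 175.        ] len 225.94899982502344 dir 0.018029062058305
[324. 189. 426. 201.] 0.0133
[234. 157.  88. 140.] 0.0163
[181. 174. 285. 185.] 0.0181
[396. 177. 234. 159.] 0.0159
[394. 170. 476. 178.] 0.0323
[142. 142. 274. 155.] 0.0274
[ 41. 166.   9.  41.] -1.4296
[151. 194.  58. 184.] 0.0136
```

Request:
step_arm --increments '[-2,36,10,0.6,0,0,-2,36,10,0.6,0,0,-2,36,10,0.6,0,0,-2,36,9,0.6,0,0,-2,36,9,0.6,0,0]'

```text
time: 9.4
eef_pos: [543.1, -147.2, 350.5]
tool_rot: [2.284, 1.568, 2.371]
contact_force: [0.1, 0.3, -1.4]
gripper_width: 15.1
```

Request:
step_arm --increments '[-2,36,6,0.6,0,0,-2,36,5,0.6,0,0,-2,36,4,0.6,0,0,-2,36,2,0.6,0,0,0,20,0,0.6,0,0]'

```text
time: 9.82
eef_pos: [548.4, 19.6, 359.0]
tool_rot: [1.939, 1.567, 1.977]
contact_force: [0.3, -0.2, -1.1]
gripper_width: 15.2
```

Request:
step_arm --increments '[0,0,0,0,0,0,0,0,0,0,0,0,0,0,0,0,0,0,0,0,0,0,0,0,0,0,0,0,0,0]'

```text
time: 10.23
eef_pos: [549.5, 14.3, 358.2]
tool_rot: [2.524, 1.569, 2.559]
contact_force: [-1.1, 0.2, -1.3]
gripper_width: 15.4
```

Run:
```python
from h import *
im,c=shot("n1")
for s,ce in comps(redmask(im))[0]: print(s,ce)
plan([583,107,370],1.5708+.021,n=1)
```

```text
[421 203  11  30 190] [427.12 217.76]
[364 205   8  25 157] [367.99 216.68]
[ 258  238   45  142 5261] [279.93 313.25]
rows 1 from [549.5  14.4 358.2] world d [33.5 92.6 11.8] w deg [ 0.75 -0.11 -0.08]
[np.float64(-11.8), np.float64(91.5), np.float64(36.6), np.float64(0.75), np.float64(-0.11), np.float64(-0.08)]
```

View pics/n1.png

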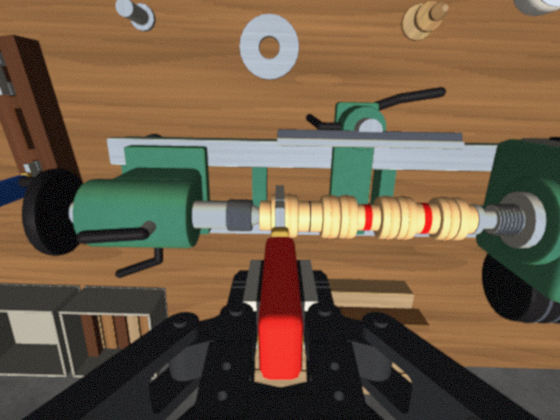

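Request:
step_arm --increments '[8,8,6,0.9,0,0,10,10,9,0,0,0,10,10,9,0,0,0,10,10,9,0,0,0,10,3,0,0,0,0]'

```text
time: 10.7
eef_pos: [583.3, 59.0, 308.7]
tool_rot: [1.906, 1.568, 1.928]
contact_force: [1.2, 0.0, -1.3]
gripper_width: 15.0
```

Request:
step_arm --increments '[0,0,0,0,0,0,0,0,0,0,0,0,0,0,0,0,0,0,0,0,0,0,0,0,0,0,0,0,0,0]'

```text
time: 11.12
eef_pos: [581.6, 57.1, 311.1]
tool_rot: [1.68, 1.57, 1.7]
contact_force: [-0.2, 0.8, -1.7]
gripper_width: 15.5
```

Run:
```python
from h import *
im,c=shot("n2")
print(manip.get_state()['eef_pos'],manip.get_state()['qd'].round(3))
obs={"mid":[],"head":[]}
for t in("w2","w3","n1","n2"):
    im,c=load(t)
    r=[x for x in comps(redmask(im),40)[0] if 180<x[1][1]<300 and x[0][4]<400]
    r.sort(key=lambda x:x[1][0])
    for k,x in zip(("mid","head"),r[-2:] if len(r)>1 else r):
        s=x[0];u=(x[1][0],s[1]+(s[3]-1)/2)
        obs[k].append((c,x[1]));print(t,k,s,x[1],u,onz(c,x[1],175).round(1),onz(c,u,175).round(1))
for k,v in obs.items(): print(k,tri(v),tri(v[2:]))
```

```text
[581.62381395  57.10824757 311.07580192] [-0.     0.002  0.003  0.002 -0.001 -0.001]
w2 mid [220 223   8  23 119] [222.8  233.78] (np.float64(222.8), np.float64(234.0)) [583.9 105.  175. ] [584.2 105.  175. ]
w2 head [270 226   8  27 143] [273.32 238.38] (np.float64(273.32), np.float64(239.0)) [582.6 167.  175. ] [583.4 167.1 175. ]
w3 mid [353 226   9  27 144] [357.81 238.99] (np.float64(357.81), np.float64(239.0)) [582.4 170.8 175. ] [582.4 170.8 175. ]
w3 head [536 175  24  18 332] [548.97 183.26] (np.float64(548.97), np.float64(183.5)) [484.8 377.4 175. ] [485.1 377.6 175. ]
n1 mid [364 205   8  25 157] [367.99 216.68] (np.float64(367.99), np.float64(217.0)) [583.1 110.1 175. ] [583.4 110.2 175. ]
n1 head [421 203  11  30 190] [427.12 217.76] (np.float64(427.12), np.float64(217.5)) [582.2 173.4 175. ] [581.9 173.4 175. ]
n2 mid [332 184  10  31 243] [337.   199.22] (np.float64(337.0), np.float64(199.0)) [583.5 108.9 175. ] [583.3 108.9 175. ]
n2 head [401 181  13  37 285] [407.92 198.67] (np.float64(407.92), np.float64(199.0)) [581.7 172.3 175. ] [582.1 172.4 175. ]
mid (array([555.49420422, 111.2747722 , 246.87173904]), [array([-3.68,  3.38]), array([-36.91,  -1.47]), array([27.61, -1.01]), array([25.08, -7.89])]) (array([580.43895074, 107.41297355, 183.50231588]), [array([-0.2 ,  0.38]), array([ 0.23, -0.46])])
head (array([483.90041949, 110.9698203 , 413.43408832]), [array([-111.36,    4.98]), array([-155.67,   61.5 ]), array([207.7 , -37.28]), array([ 393.63, -222.62])]) (array([577.98948807, 167.37059326, 187.05127329]), [array([-0.09,  0.09]), array([ 0.1 , -0.11])])
```

View pics/n2.png

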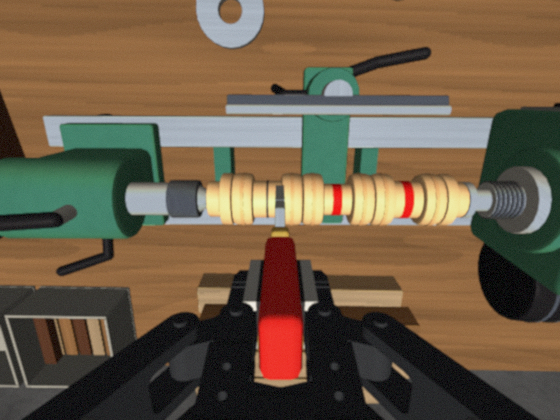

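The rings were seen from four places. The cylinder's bisector at spindle height gives x≈583.5, and the middle ring is at y≈107. Spindle yaw is 0.0165. Moving above the middle neck.

Run:
```python
from h import *
plan([583.5,107,305],1.5873,n=1)
```

```text
rows 1 from [581.6  57.1 311.1] world d [ 1.9 49.9 -6.1] w deg [ 0.2  -0.01 -0.07]
[np.float64(6.1), np.float64(49.8), np.float64(2.9), np.float64(0.2), np.float64(-0.01), np.float64(-0.07)]
```

Request:
step_arm --increments '[0,12.5,0.8,0.2,0,0,0,12.5,0.7,0,0,0,0,12.5,0.7,0,0,0,2,12.3,0.7,0,0,0,4,0,0,0,0,0]'

```text
time: 11.58
eef_pos: [583.6, 110.1, 304.9]
tool_rot: [1.529, 1.568, 1.549]
contact_force: [0.1, -0.0, -0.3]
gripper_width: 15.2
```

Request:
step_arm --increments '[0,0,0,0,0,0,0,0,0,0,0,0,0,0,0,0,0,0,0,0,0,0,0,0,0,0,0,0,0,0]'

```text
time: 12.0
eef_pos: [583.6, 106.8, 304.4]
tool_rot: [2.393, 1.569, 2.409]
contact_force: [0.8, -0.5, -1.5]
gripper_width: 15.2
```

Run:
```python
from h import *
s=manip.get_state();print(s['contact_force'],s['wrist_torque'])
im,c=shot("n3")
cv2.imwrite("pics/n3z.png",cv2.resize(im[130:270,180:460],None,fx=2.8,fy=2.8,interpolation=cv2.INTER_CUBIC))
plan([583.5,107,285],1.5873,n=1)
i=manip.grab_frame("scene");cv2.imwrite("pics/n3s.png",cv2.resize(i[130:300,220:420],None,fx=3,fy=3,interpolation=cv2.INTER_CUBIC))
```

```text
[ 0.81846009 -0.5216489  -1.53522452] [-0.02130411  0.05894454 -0.02802522]
rows 1 from [583.6 106.8 304.5] world d [ -0.1   0.2 -19.5] w deg [-0.02 -0.08 -0.08]
[np.float64(19.5), np.float64(0.1), np.float64(-0.0), np.float64(-0.02), np.float64(-0.08), np.float64(-0.08)]
```

View pics/n3z.png

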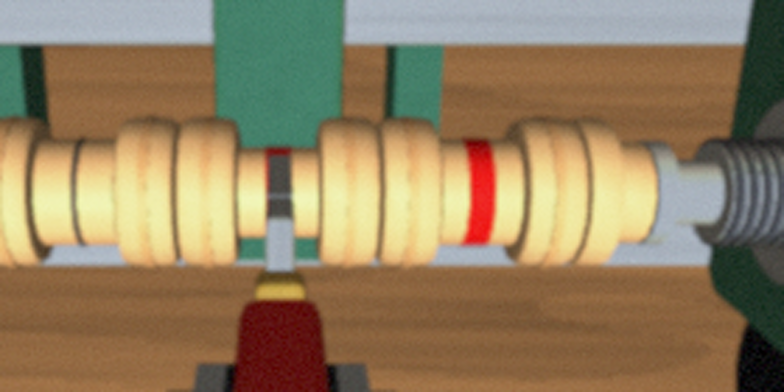

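View pics/n3s.png

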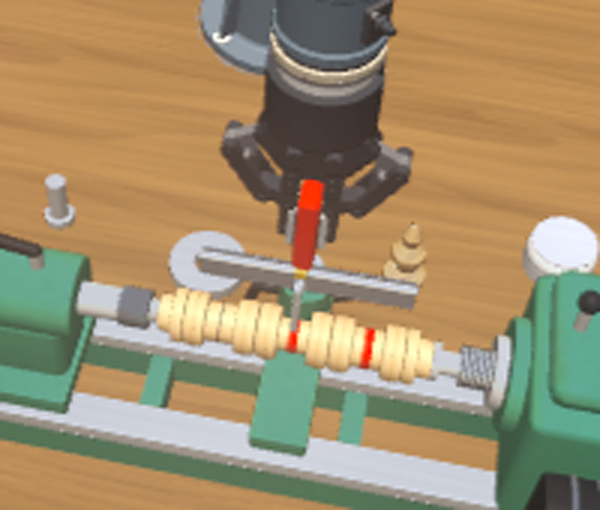

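The plate lines up with the middle ring in both views: wrist zoom column 279, scene zoom (294,340). Lowering gently.

Request:
step_arm --increments '[4,0,0,0,0,0,5,0,0,0,0,0,5,0,0,0,0,0,4,0,0,0,0,0,2,0,0,0,0,0]'

```text
time: 12.52
eef_pos: [582.9, 107.3, 283.2]
tool_rot: [2.723, 1.567, 2.74]
contact_force: [-0.0, 0.4, -0.7]
gripper_width: 15.2
```

Request:
step_arm --increments '[1.5,0,0,0,0,0,1.5,0,0,0,0,0,1.5,0,0,0,0,0,1.5,0,0,0,0,0,1,0,0,0,0,0]'

```text
time: 12.93
eef_pos: [583.4, 107.3, 277.3]
tool_rot: [2.355, 1.569, 2.372]
contact_force: [-0.1, -0.4, -1.0]
gripper_width: 15.3
```

Request:
step_arm --increments '[1,0,0,0,0,0,1,0,0,0,0,0,1,0,0,0,0,0,1,0,0,0,0,0,1,0,0,0,0,0]'

```text
time: 13.35
eef_pos: [583.4, 107.3, 272.3]
tool_rot: [2.358, 1.569, 2.375]
contact_force: [0.4, 0.2, -1.0]
gripper_width: 15.4
```

Request:
step_arm --increments '[1,0,0,0,0,0,1,0,0,0,0,0,1,0,0,0,0,0,1,0,0,0,0,0,1,0,0,0,0,0]'

```text
time: 13.77
eef_pos: [583.4, 107.3, 267.3]
tool_rot: [2.379, 1.569, 2.396]
contact_force: [-0.8, 0.6, -1.0]
gripper_width: 15.2
```

Request:
step_arm --increments '[1,0,0,0,0,0,1,0,0,0,0,0,1,0,0,0,0,0,1,0,0,0,0,0,1,0,0,0,0,0]'

```text
time: 14.18
eef_pos: [583.4, 107.4, 262.3]
tool_rot: [2.373, 1.569, 2.39]
contact_force: [-0.3, -0.1, -1.5]
gripper_width: 15.3
```

Run:
```python
from h import *
s=manip.get_state();print(s['eef_pos'],s['contact_force'],s['wrist_torque'],s['gripper_width'])
```

```text
[583.41104808 107.35076374 262.27554903] [-0.25131985 -0.05156173 -1.47956262] [-0.0389161  -0.09726476 -0.02856183] 15.291109055130574
```

There is no contact with the tips at about z 174, already past where a 33 mm neck would stop them (about 181). It is dropping over, so I'll continue to the seat.

Request:
step_arm --increments '[2,0,0,0,0,0,2,0,0,0,0,0,2,0,0,0,0,0,2,0,0,0,0,0,2,0,0,0,0,0]'

```text
time: 14.6
eef_pos: [583.3, 107.4, 252.1]
tool_rot: [2.44, 1.568, 2.457]
contact_force: [0.7, 0.4, -1.8]
gripper_width: 15.6
```

Request:
step_arm --increments '[2,0,0,0,0,0,2,0,0,0,0,0,2,0,0,0,0,0,1,0,0,0,0,0,1,0,0,0,0,0]'

```text
time: 15.02
eef_pos: [583.3, 107.4, 244.2]
tool_rot: [2.438, 1.568, 2.455]
contact_force: [-0.6, -0.6, -1.8]
gripper_width: 15.4
```

Request:
step_arm --increments '[0.8,0,0,0,0,0,0.8,0,0,0,0,0,0.8,0,0,0,0,0,0.6,0,0,0,0,0,0,0,0,0,0,0]'

```text
time: 15.43
eef_pos: [583.3, 107.4, 241.3]
tool_rot: [2.439, 1.568, 2.456]
contact_force: [0.4, 0.2, -0.5]
gripper_width: 15.2
```

Run:
```python
from h import *
s=manip.get_state();print(s['eef_pos'],s['contact_force'],s['wrist_torque'],s['gripper_width'])
```

```text
[583.28415899 107.3758924  241.25778421] [ 0.41019053  0.20432879 -0.52680249] [ 0.01641837 -0.03570178 -0.04465189] 15.21794473677602
```

Request:
step_arm --increments '[0.5,0,0,0,0,0,0.5,0,0,0,0,0,0.5,0,0,0,0,0,0.5,0,0,0,0,0,0,0,0,0,0,0]'

```text
time: 15.85
eef_pos: [583.3, 107.4, 239.2]
tool_rot: [2.453, 1.568, 2.469]
contact_force: [0.2, 0.8, -2.4]
gripper_width: 15.3
```

Request:
step_arm --increments '[0.3,0,0,0,0,0,0.3,0,0,0,0,0,0.2,0,0,0,0,0,0.2,0,0,0,0,0,0,0,0,0,0,0]'

```text
time: 16.27
eef_pos: [583.3, 107.4, 238.3]
tool_rot: [2.406, 1.569, 2.423]
contact_force: [-0.3, 0.0, -1.7]
gripper_width: 15.3
```

Request:
step_arm --increments '[0.2,0,0,0,0,0,0.2,0,0,0,0,0,0.2,0,0,0,0,0,0.1,0,0,0,0,0,0,0,0,0,0,0]'

```text
time: 16.68
eef_pos: [583.4, 107.4, 237.9]
tool_rot: [2.294, 1.569, 2.311]
contact_force: [-0.2, 0.5, 1.1]
gripper_width: 15.3
```

Request:
step_arm --increments '[0.2,0,0,0,0,0,0.2,0,0,0,0,0,0.1,0,0,0,0,0,0,0,0,0,0,0,0,0,0,0,0,0]'

```text
time: 17.1
eef_pos: [583.5, 107.4, 237.8]
tool_rot: [2.126, 1.569, 2.143]
contact_force: [-1.6, 0.3, 5.0]
gripper_width: 15.4
```

Seated at TCP z 237.8, as predicted. I'll let it settle, average the force and check by picture.

Request:
step_arm --increments '[0,0,0,0,0,0,0,0,0,0,0,0,0,0,0,0,0,0,0,0,0,0,0,0,0,0,0,0,0,0]'

```text
time: 17.52
eef_pos: [583.5, 107.4, 237.8]
tool_rot: [2.138, 1.569, 2.155]
contact_force: [-1.4, -0.0, 6.0]
gripper_width: 15.2
```

Run:
```python
from h import *
F=[]
for i in range(6):
    im=manip.grab_frame("scene" if i%2 else "wrist");s=manip.get_state();F.append(s['contact_force'])
    if i==0: cv2.imwrite("pics/f1.png",im)
    if i==1: cv2.imwrite("pics/f2.png",cv2.resize(im[130:300,220:420],None,fx=3,fy=3,interpolation=cv2.INTER_CUBIC))
print(np.round(F,2),np.mean(F,axis=0),s['eef_pos'],rot(s).round(4),s['gripper_width'],s['time'],s['wrist_torque'])
```

```text
[[-1.94  0.14  4.46]
 [-1.07  0.66  5.11]
 [-1.22 -0.2   5.91]
 [-1.27 -0.79  5.07]
 [-1.68 -0.51  6.32]
 [-1.27 -0.21  5.83]] [-1.4069146  -0.15266967  5.45030742] [583.4904694 107.3992854 237.7712184] [[-0.001  -0.0169  0.9999]
 [ 0.0015  0.9999  0.0169]
 [-1.      0.0015 -0.001 ]] 15.491491936667503 17.8167 [0.00208401 0.37726338 0.02136048]
```

View pics/f1.png

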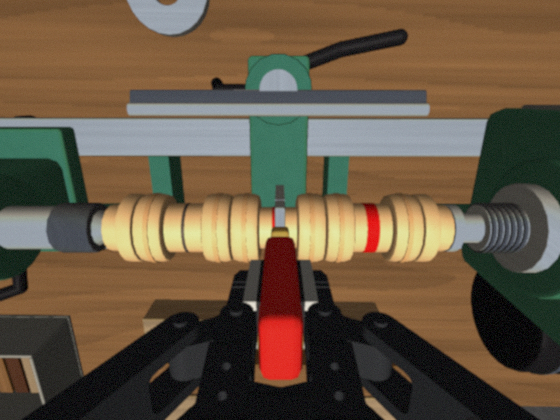

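View pics/f2.png

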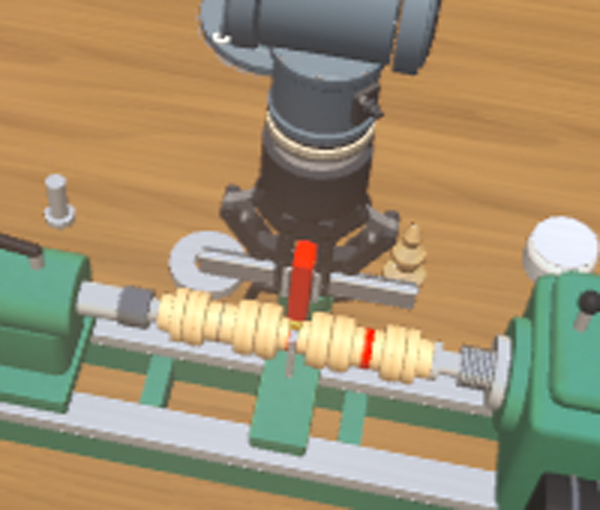

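It's seated on the middle ring, but the reading averages 5.5 N (about 6.9 N on the neck once the gauge's weight is counted) with a slight -1.4 N side force. I'll ease both a little.

Request:
step_arm --increments '[-0.1,0,-0.1,0,0,0,0,0,-0.1,0,0,0,0,0,0,0,0,0,0,0,0,0,0,0,0,0,0,0,0,0]'

```text
time: 18.23
eef_pos: [583.4, 107.4, 237.8]
tool_rot: [1.959, 1.569, 1.976]
contact_force: [-2.3, 0.3, 4.8]
gripper_width: 15.3
```

Run:
```python
from h import *
F=[]
for i in range(8):
    manip.grab_frame("top");s=manip.get_state();F.append(np.r_[s['contact_force'],s['wrist_torque']])
print(np.mean(F,axis=0).round(3),s['eef_pos'],s['time'],s['gripper_width'])
```

```text
[-1.737 -0.149  5.22  -0.027  0.292  0.   ] [583.45493136 107.37813491 237.77132405] 18.6333 15.349668482122757
```

Request:
step_arm --increments '[-0.1,0,-0.2,0,0,0,0,0,-0.2,0,0,0,0,0,0,0,0,0,0,0,0,0,0,0,0,0,0,0,0,0]'

```text
time: 19.05
eef_pos: [583.3, 107.4, 237.8]
tool_rot: [1.603, 1.569, 1.62]
contact_force: [-0.9, 0.9, 5.8]
gripper_width: 15.3
```

Run:
```python
from h import *
F=[]
for i in range(8):
    manip.grab_frame("top");s=manip.get_state();F.append(np.r_[s['contact_force'],s['wrist_torque']])
print(np.mean(F,axis=0).round(3),s['eef_pos'],s['time'],s['gripper_width'])
```

```text
[-0.452 -0.09   5.15  -0.006  0.099 -0.01 ] [583.35433286 107.37766568 237.76091453] 19.45 15.35137582712034
```

Request:
step_arm --increments '[-0.1,0,-0.1,0,0,0,0,0,0,0,0,0,0,0,0,0,0,0,0,0,0,0,0,0,0,0,0,0,0,0]'

```text
time: 19.87
eef_pos: [583.3, 107.4, 237.8]
tool_rot: [1.591, 1.569, 1.608]
contact_force: [0.5, -0.0, 5.5]
gripper_width: 15.3
```

Run:
```python
from h import *
F=[]
for i in range(10):
    im=manip.grab_frame("scene");s=manip.get_state();F.append(np.r_[s['contact_force'],s['wrist_torque']])
cv2.imwrite("pics/f3.png",im)
print(np.mean(F,axis=0).round(3),s['eef_pos'],s['time'],s['gripper_width'])
```

```text
[ 2.260e-01 -1.780e-01  5.281e+00  2.700e-02 -4.400e-02  2.000e-03] [583.29038902 107.38277503 237.77128388] 20.3667 15.153987979923258
```

View pics/f3.png

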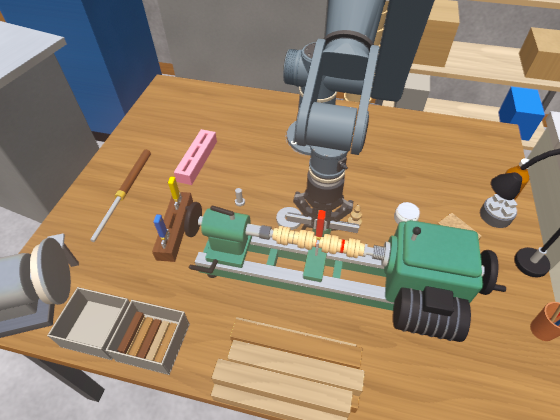

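Side force and moment are now near zero, and nothing else has moved. One last small ease of the push, to check it's stable.

Request:
step_arm --increments '[-0.15,0,0,0,0,0,0,0,0,0,0,0,0,0,0,0,0,0,0,0,0,0,0,0,0,0,0,0,0,0]'

```text
time: 20.78
eef_pos: [583.2, 107.4, 237.8]
tool_rot: [1.726, 1.569, 1.743]
contact_force: [1.1, 0.4, 4.8]
gripper_width: 15.3
```

Run:
```python
from h import *
F=[]
for i in range(14):
    im=manip.grab_frame("scene");s=manip.get_state();F.append(np.r_[s['contact_force'],s['wrist_torque']])
F=np.array(F);print(F[:7].mean(0).round(2),F[7:].mean(0).round(2),s['eef_pos'],s['time'],s['gripper_width'])
```

```text
[ 2.08  0.3   4.87  0.06 -0.4  -0.01] [ 2.31  0.57  4.39  0.07 -0.59 -0.01] [583.09420349 107.35191507 237.8108906 ] 21.4833 15.328995486742343
```

The arm creeps slowly towards its commanded pose, so my sideways easing overshot. I'll put part of it back and watch the trend.

Request:
step_arm --increments '[0,0,0.4,0,0,0,0,0,0,0,0,0,0,0,0,0,0,0,0,0,0,0,0,0,0,0,0,0,0,0]'

```text
time: 21.9
eef_pos: [583.2, 107.4, 237.8]
tool_rot: [2.268, 1.569, 2.284]
contact_force: [2.6, -0.6, 5.8]
gripper_width: 15.6
```

Request:
step_arm --increments '[0,0,0,0,0,0,0,0,0,0,0,0,0,0,0,0,0,0,0,0,0,0,0,0,0,0,0,0,0,0]'

```text
time: 22.32
eef_pos: [583.2, 107.4, 237.8]
tool_rot: [2.287, 1.569, 2.303]
contact_force: [2.5, 0.5, 6.4]
gripper_width: 15.3
```

Run:
```python
from h import *
F=[]
for i in range(28):
    im=manip.grab_frame("scene");s=manip.get_state();F.append(np.r_[s['contact_force'],s['wrist_torque'],s['eef_pos']])
F=np.array(F);print(F.reshape(4,7,9).mean(1).round(2),s['time'],s['gripper_width'])
```

```text
[[ 2.5900e+00  5.4000e-01  5.5900e+00  3.0000e-02 -5.5000e-01 -3.0000e-02
   5.8317e+02  1.0738e+02  2.3779e+02]
 [ 2.4800e+00  4.2000e-01  5.5000e+00  7.0000e-02 -5.3000e-01  0.0000e+00
   5.8316e+02  1.0738e+02  2.3777e+02]
 [ 2.2500e+00  5.9000e-01  5.1800e+00  5.0000e-02 -5.5000e-01 -1.0000e-02
   5.8315e+02  1.0738e+02  2.3777e+02]
 [ 2.2200e+00 -4.0000e-02  5.2400e+00  8.0000e-02 -5.2000e-01  1.0000e-02
   5.8316e+02  1.0738e+02  2.3777e+02]] 23.7167 15.439655002602667
```

Now it's stable, at 5.3 N axial and 2.3 N sideways. I'll clear the stuck-friction side load with a 1.5 mm lift and a clean re-seat.

Request:
step_arm --increments '[-0.8,0,0.1,0,0,0,-0.7,0,0.1,0,0,0,0,0,0,0,0,0,0,0,0,0,0,0,0,0,0,0,0,0]'

```text
time: 24.13
eef_pos: [581.6, 107.4, 238.0]
tool_rot: [2.91, 1.565, 2.927]
contact_force: [-0.1, -0.4, -0.8]
gripper_width: 15.2
```

```bash
cat > m.py <<'E'
from h import *
F=[]
for i in range(12):
    im=manip.grab_frame("scene");s=manip.get_state();F.append(np.r_[s['contact_force'],s['wrist_torque'],s['eef_pos']])
F=np.array(F);print(F.reshape(2,6,9).mean(1).round(2).tolist(),s['time'],s['gripper_width'])
E
python3 m.py
```

```text
[[-0.24, 0.18, -1.47, 0.02, 0.02, -0.01, 582.5, 107.4, 238.43], [0.08, 0.17, -1.31, 0.01, 0.0, 0.0, 583.18, 107.4, 239.03]] 24.7333 15.255533568181159
```

Request:
step_arm --increments '[0,0,0,0,0,0,0,0,0,0,0,0,0,0,0,0,0,0,0,0,0,0,0,0,0,0,0,0,0,0]'

```text
time: 25.15
eef_pos: [583.3, 107.4, 239.1]
tool_rot: [2.384, 1.569, 2.401]
contact_force: [1.0, -0.3, -1.6]
gripper_width: 15.0
```

Request:
step_arm --increments '[0.3,0,0,0,0,0,0.3,0,0,0,0,0,0.3,0,0,0,0,0,0,0,0,0,0,0,0,0,0,0,0,0]'

```text
time: 25.57
eef_pos: [583.2, 107.4, 238.2]
tool_rot: [2.423, 1.569, 2.439]
contact_force: [0.4, 0.5, -1.3]
gripper_width: 15.4
```

Request:
step_arm --increments '[0,0,0,0,0,0,0,0,0,0,0,0,0,0,0,0,0,0,0,0,0,0,0,0,0,0,0,0,0,0]'

```text
time: 25.98
eef_pos: [583.2, 107.4, 238.2]
tool_rot: [2.386, 1.569, 2.403]
contact_force: [0.1, -0.8, -0.5]
gripper_width: 15.2
```

Request:
step_arm --increments '[0.2,0,0,0,0,0,0.2,0,0,0,0,0,0,0,0,0,0,0,0,0,0,0,0,0,0,0,0,0,0,0]'

```text
time: 26.4
eef_pos: [583.3, 107.4, 237.9]
tool_rot: [2.332, 1.569, 2.349]
contact_force: [-0.3, -0.3, -0.4]
gripper_width: 15.4
```

Request:
step_arm --increments '[0,0,0,0,0,0,0,0,0,0,0,0,0,0,0,0,0,0,0,0,0,0,0,0,0,0,0,0,0,0]'

```text
time: 26.82
eef_pos: [583.3, 107.4, 237.9]
tool_rot: [2.318, 1.569, 2.334]
contact_force: [0.1, 0.4, 0.3]
gripper_width: 15.3
```

```bash
python3 m.py
```

```text
[[-0.36, 0.02, 0.64, -0.01, 0.07, -0.01, 583.3, 107.39, 237.91], [-0.01, -0.35, 1.04, -0.01, 0.07, 0.01, 583.31, 107.39, 237.9]] 27.4167 15.147088232053349
```

Contact is clean: 1 N reading, so about 2.4 N on the neck. I'll press a little more, with a small x trim against the side drag.

Request:
step_arm --increments '[0.15,0,-0.05,0,0,0,0.1,0,-0.05,0,0,0,0,0,0,0,0,0,0,0,0,0,0,0,0,0,0,0,0,0]'

```text
time: 27.83
eef_pos: [583.3, 107.4, 237.8]
tool_rot: [2.184, 1.569, 2.201]
contact_force: [-0.8, 0.3, 3.2]
gripper_width: 15.4
```

Request:
step_arm --increments '[0,0,0,0,0,0,0,0,0,0,0,0,0,0,0,0,0,0,0,0,0,0,0,0,0,0,0,0,0,0]'

```text
time: 28.25
eef_pos: [583.3, 107.4, 237.8]
tool_rot: [2.228, 1.569, 2.245]
contact_force: [-0.4, 0.1, 4.5]
gripper_width: 15.2
```

```bash
python3 m.py; python3 m.py
```

```text
[[-0.59, -0.03, 4.82, 0.0, 0.15, -0.01, 583.31, 107.39, 237.78], [-0.27, 0.02, 4.97, -0.01, 0.14, 0.0, 583.31, 107.39, 237.77]] 28.85 15.281496867152464
[[-0.54, 0.04, 5.4, -0.01, 0.13, 0.0, 583.31, 107.39, 237.77], [-0.05, 0.01, 5.06, -0.01, 0.1, -0.0, 583.31, 107.38, 237.78]] 29.45 15.446952701983715
```

The push is steady at about 5 N with almost no side force or moment. One last look, then I hand in.

Run:
```python
from h import *
im,_=shot("last")
manip.job_done()
```

```text
the job is handed in; nothing more can be done
```

View pics/last.png

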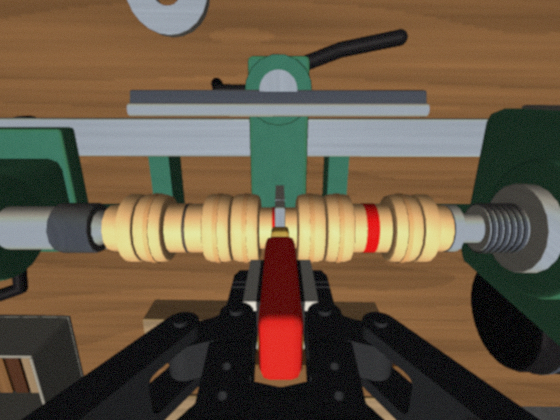

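The middle red-ringed neck is the one turned down to size. The job is handed in with the red gauge held by its handle and seated there. I gripped the handle in the rack at 60 N and lowered the gauge upright and square to the spindle. Its jaw tips passed axis height without contact, so it dropped right over. I did not gauge the other red-ringed neck, which also looked thicker in the pictures (27 px against 22).

**Last checks:**
- **Seat:** the tool end stopped at z 237.8 mm, within a millimetre of the expected height. The last picture shows the plate on the middle ring, and the arm pose puts it square to the spindle within about 0.1°.
- **Force:** the upward reading held at about 5.1 N, with side force under 0.6 N. The reading was about -1.4 N while the gauge hung free, so the neck itself probably carries about 6.5 N.
- **Surroundings:** the last full scene picture, taken before the final re-seat, showed everything else in place.
- **Time:** 29.5 s of the 54 s allowed.

**What went wrong:** on the first seating, my small sideways corrections overshot because the arm creeps slowly to its commanded pose, leaving about 2.5 N of side force. I lifted the gauge about 1.5 mm and seated it again.

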